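Refit the pantry lamp switch and hold it on

ROBOT

A 6-joint arm with a two-finger parallel gripper is mounted at the origin on the work surface. World frame = base frame: x ahead of the robot, y to its left, z up, the work surface at z = 0. Lengths are in m, angles in rad, forces in N, time in s.
With the tool pointing down it reaches from about 0.35 to 0.775 m from the base axis. Payload 7.3 kg.
Tool frame: the origin (TCP) lies midway between the tips of the shut fingers; the grasp point (between the pads) lies 19 mm behind it (robot.tcp_to_grasp is the distance from the TCP to the grasp point, in m); z points along the fingers, y is the line along which they close (so a half turn about z gives the same grasp; the last joint's range is limited). The gripper opens to 92 mm and grips with 3 to 60 N. Pads are 19 mm wide; open, the fingers measure 130 mm over their backs; the gripper's body (75 mm by 190 mm) begins 47 mm behind the grasp point.
Start: joints at [-1.455, 0.342, 1.524, -0, 1.275, -0.146], TCP at [0.136, -0.507, 0.227] pointing down, gripper open.
Joint ranges: [-2.53, 2.53], [-0.77, 2.02], [0.04, 2.7], [-1, 4.14], [0.28, 2.66], [-3.11, 3.11]. Speed limits (rad/s): [2.57, 2.57, 3.14, 3.14, 3.14, 3.14].

INTERFACE

Orientations are given as [roll, pitch, yaw] about the fixed x, y, z axes, in that order (R = Rz(yaw) Ry(pitch) Rx(roll)).
In Python, from cell import readout, cams, ticket, robot gives the robot as it stands. The module is installed in compiled form; this text tells all that it offers.
- The arm moves only by the tool jog_arm, never from a script. Its argument "plan" is a list of rows, each a list of 5 numbers: the shift along the world's x, y, z each as a share of 0.08 m, from -1 to 1, then the turn about the world's z as a share of 90 degrees, from -1 to 1, then the opening, from -1 (shut) to 1 (fully open). A call has 1 to 12 rows; each row is the pose to reach, as a shift and turn from the pose commanded when the call began; what a row does not reach only later rows make up. A row lasts 1/10 s, in which the tool goes at most 50 mm and 8.59 degrees, less where a joint would pass 70% of its speed; a pose out of reach is approached as far as the arm can. A call with a number of a shift or a turn outside -1 to 1 is refused whole. A call with a gripper value outside its range is refused whole. The fingers move at their own pace and stop on an object; "squeeze" is the grip in N (left out, the last holds). Time passes only in rows, so rows that repeat a pose let the fingers close. It gives the time, the measured TCP pose, the force, the opening and the grip force at its end, in the units of the state.
- readout.observe(): the state, without advancing time (a new reading comes with each control period).
- cams.read_camera(name): name is "scene" or "top"; returns the picture (384x512x3 uint8, blue, green, red); there is no depth.
- cams.calibration(name): a dict with "K" (3x3 intrinsics, pixels), "world_from_camera" (4x4, takes a point from camera to world coordinates). Camera axes: x right, y down, z forward; pixel columns grow to the right and rows downward; lengths in m; the calibration is good to about 2 mm. A picture is of the moment at which its call begins. calibration takes no time and is no camera call.
- ticket.hand_in(): hands the job in; it is judged then, once.
The state is a dict: "time": time; "qpos": joint angles; "qvel": joint speeds; "joint_efforts": joint torques, N m; "tool_pos": TCP position; "tool_rot": TCP orientation; "contact_force": force on the tool from outside, world axes, zero at the start; "torque": the same for the moment, N m; "opening": finger opening in m; "grip_force": force on a finger pad.
Only numpy, scipy, OpenCV 4.12 (cv2) and the standard library are available. Lean on these libraries where they do the work, as an engineer would, in place of code of your own. Each camera call takes 0.05 s, during which the arm holds its last target. There are 200 camera calls.

TASK

Put the pantry lamp's switch back together: set the aluminium collar ring flat over the switch's narrow raised seat and let go of it, then turn the black knob to match the D-shaped shaft and push it fully home onto the shaft. Push the knob all the way down against the switch's spring and finish like that, still holding it pressed so that the lamp stays on. Leave the teapot, tumblers and lunch box alone.

Things in the scene. Friction and masses are not known exactly. Their poses are not given: they have to be found in the camera images.
- switch: White plastic switch housing fixed on the shelf, 90 (x) x 80 (y) x 35 mm high, origin at the centre of its underside. On its vertical axis stand, upwards: the round seat, a centring spigot 24 mm in diameter (top 60 mm above the shelf), the D-shaft. A grey conduit stub, 16 mm in diameter, sticks out 30 mm from the middle of its +x side; the shaft's flat faces the same way (+x).
- seat (a point): Centre of the flat top of the raised round seat, 36 mm in diameter, 55 mm above the shelf, axes as the switch. The collar's underside rests here, round the 5 mm tall spigot.
- shaft_tip (a point): Centre of the top end of the steel shaft, 94 mm above the shelf when free; axes as the switch. Diameter 12 mm, flat on its +x side 2.5 mm from the axis; the last 3 mm taper (radius to 4.5, flat to 1.5 mm). It does not turn; it slides straight down 8 mm to a stop against a spring (3 N at first, about 9 N at the stop), springs back when let go, and this point moves with it.
- shaft (a joint): How far the shaft is pressed down, m: 0 = free (lamp off), 0.008 = at the stop. The lamp is on beyond 0.005.
- collar: Loose aluminium ring lying flat on the shelf, outer diameter 50, hole 28, height 12 mm, about 50 g; origin at the centre of its underside, z up. On the seat it surrounds the spigot with 2 mm play and overhangs the seat by 7 mm all round, and the knob clears it by at least 3 mm. It must go on before the knob.
- knob: Loose black cooker-style knob standing bore down on the shelf, about 60 g; origin at the centre of its underside, z up. Round body 44 mm in diameter, 18 mm high; on it a centred bar grip along x, 14 mm wide (y), 42 mm long, from 18 to 38 mm high. A nose on the bar's +x end, 10 mm wide, 18 to 30 mm high, reaches to x = 32 mm and shows the side of the bore's flat.
- knob_bore (a point): Centre of the bore's mouth in the knob's underside (same point and axes as the knob). Blind D bore 16 mm deep, 13.6 mm in diameter, flat on the +x side 3.3 mm from the axis: it goes on only with the knob's +x along the shaft's +x. Home when the underside is 16 mm below the shaft tip.
- teapot: White ceramic teapot with lid, 128 mm in diameter and 130 mm high, with spout and handle (about 205 mm overall); origin at the centre of its underside. Leave alone.
- tumbler_a: Glass tumbler 70 mm in diameter, 110 mm high; origin at the centre of its underside. Leave alone.
- tumbler_b: Glass tumbler, the same. Leave alone.
- lunch_box: Yellow plastic lunch box, shut, 126 x 176 x 61 mm; origin at the centre of its underside. Leave alone.
Things that resemble listed ones, but are neither listed nor needed, are in the scene too. Of the things that look like the collar, take the one that is farthest to the robot's right at the start.

How it is judged:
On the way, in this order (a step that is already met when the one before it is completed fails the run):
1. the collar lies flat on the raised seat, let go (horizontal distance between collar and seat below 0.004 m and z of collar in the frame of seat between -0.003 and 0.002 m and angle between collar's own z axis and vertical below 0.06 rad and contact force between the fingers and collar below 0.1 N), for 0.2 s.
2. the knob is home on the D-shaft (horizontal distance between knob and shaft_tip below 0.003 m and z of knob in the frame of shaft_tip below -0.0135 m and angle between the z axis of knob and the z axis of shaft_tip, either way round below 0.1 rad and angle between the x axis of knob and the x axis of shaft_tip, either way round below 0.3 rad), for 0.2 s.
At the end, for the whole second after the job is handed in: Ends holding: fingers on the knob (>2 N), not on collar or switch; knob pushes the shaft (>3 N) over 5 mm down, its underside 13.5 mm or more below the tip, within 3 mm of the axis, upright to 0.1 rad, flats to 0.3; collar flat on the seat, centred to 4 mm, under 2 mm up, tilt < 0.06 rad (all of step 2 and horizontal distance between collar and seat below 0.004 m and z of collar in the frame of seat between -0.003 and 0.002 m and angle between collar's own z axis and vertical below 0.06 rad and value of joint shaft above 0.005 m and contact force between the fingers and knob above 2 N and contact force between knob and shaft above 3 N and contact force between the fingers and switch below 0.5 N and contact force between the fingers and collar below 0.5 N); the arm keeps its last pose, push and grip.
It fails at once if the teapot is pushed more than 30 mm or tipped (distance of teapot from where it was at the start of the episode above 0.03 m or angle between teapot's own z axis and vertical above 0.35 rad).
It fails at once if the first tumbler is pushed more than 30 mm or tipped (distance of tumbler_a from where it was at the start of the episode above 0.03 m or angle between tumbler_a's own z axis and vertical above 0.35 rad).
It fails at once if the second tumbler is pushed more than 30 mm or tipped (distance of tumbler_b from where it was at the start of the episode above 0.03 m or angle between tumbler_b's own z axis and vertical above 0.35 rad).
It fails at once if the lunch box is pushed more than 30 mm or tipped (distance of lunch_box from where it was at the start of the episode above 0.03 m or angle between lunch_box's own z axis and vertical above 0.35 rad).
It also fails if it takes over 54 s, if anything falls off the work surface, if the arm or the gripper's body presses on something with over 40 N, if the wrist force passes 120 N, or if a joint passes its speed limit or range.

## Working session

There is one attempt and no reset: what is moved stays moved. The work goes in short steps, Python scripts to look and compute and a tool call to move; the robot and the scene stay as the last step left them, time stands still between calls to the robot, and variables do not carry over. Pictures are saved under pics/ and viewed, at most 10 in all, crops included, and the job is handed in when it is done.

Besides the shell and the picture viewer there is one more tool, called after "Call:" as name(argument=value, ...) on one line, values as JSON. jog_arm: Moves the arm, as the interface text tells. Shift numbers are shares of 0.08 m and turn numbers shares of 90 degrees, none past 1 either way. Its arguments: {"type":"object","properties":{"plan":{"type":"array"},"squeeze":{"type":"number"}},"required":["plan"]}

```bash
mkdir -p pics; cat > h.py <<'E'
import numpy as np, cv2
from cell import readout, cams, ticket, robot
def ray(name,u,v):
    c=cams.calibration(name);K=np.array(c["K"]);T=np.array(c["world_from_camera"])
    d=T[:3,:3]@np.linalg.solve(K,[u,v,1.0]);return T[:3,3],d
def plane(name,u,v,z):
    o,d=ray(name,u,v);return o+d*(z-o[2])/d[2]
def proj(name,p):
    c=cams.calibration(name);K=np.array(c["K"]);T=np.linalg.inv(np.array(c["world_from_camera"]))
    q=K@(T[:3,:3]@np.array(p,float)+T[:3,3]);return q[:2]/q[2]
E
python3 - <<'E'
from h import *
a=cams.read_camera("top");b=cams.read_camera("scene")
cv2.imwrite("pics/top0.png",a);cv2.imwrite("pics/scene0.png",b)
for n in("top","scene"):
    c=cams.calibration(n);print(np.round(c["K"],1),np.round(c["world_from_camera"],3))
s=readout.observe();print(s)
E
```

```text
[[493.5   0.  253.1]
 [  0.  493.5 197.9]
 [  0.    0.    1. ]] [[ 6.000e-03 -9.920e-01  1.280e-01  4.000e-01]
 [-1.000e+00 -6.000e-03  1.000e-03  1.700e-02]
 [-0.000e+00 -1.280e-01 -9.920e-01  1.566e+00]
 [ 0.000e+00  0.000e+00  0.000e+00  1.000e+00]]
[[397.    0.  256.6]
 [  0.  397.  187.9]
 [  0.    0.    1. ]] [[-0.069  0.818 -0.571  1.281]
 [ 0.998  0.056 -0.041  0.06 ]
 [-0.002 -0.573 -0.82   1.069]
 [ 0.     0.     0.     1.   ]]
{'time': 0.1, 'qpos': array([-1.45498969e+00,  3.42607850e-01,  1.52490151e+00,  1.50169469e-05,
        1.27537965e+00, -1.45979996e-01]), 'qvel': array([ 0.00176797, -0.00141016, -0.002906  , -0.00065263, -0.00163751,
       -0.00061709]), 'joint_efforts': array([ 3.26931789e-03, -4.31999981e+01, -2.44696480e+01,  7.18645309e-02,
        5.25353872e-02, -6.21376989e-05]), 'tool_pos': array([ 0.13586909, -0.50675457,  0.22614488]), 'tool_rot': array([-3.14031217e+00, -2.02779055e-04,  2.61782126e-01]), 'contact_force': array([-0.19141513,  0.09091409, -1.75199792]), 'torque': array([-0.00208908, -0.02429839,  0.0169368 ]), 'grip_force': 0.0, 'opening': 0.09210630128752911}
```

View pics/top0.png

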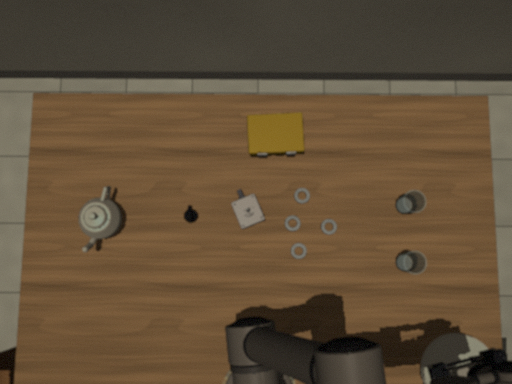

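View pics/scene0.png

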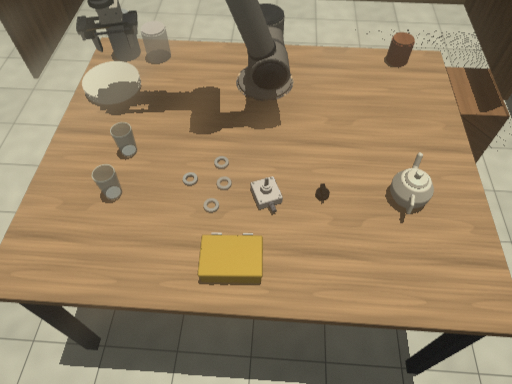

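Top view: four rings at about (302,195), (292,223), (329,227) and (298,251); the switch is at (247,211) with its conduit at (240,194). The knob is at (190,214), the lunch box at (276,134), the tumblers at (410,203) and (410,262), and the teapot at (100,218). In the scene view the rings are at (190,179), (224,183), (222,162) and (211,205). The candidate farthest to the robot's right (-y, image right in top) is (329,227), which is (190,179) in scene.

```bash
python3 - <<'E'
from h import *
a=cv2.imread("pics/top0.png");b=cv2.imread("pics/scene0.png")
def crop(im,u,v,r=22):
    return cv2.resize(im[v-r:v+r,u-r:u+r],(390,290) if 0 else (290,290),interpolation=cv2.INTER_CUBIC)
R1=np.hstack([crop(a,329,227),crop(a,247,210),crop(a,190,214)]);R2=np.hstack([crop(b,190,179),crop(b,267,193),crop(b,322,193)])
out=cv2.convertScaleAbs(np.vstack([R1,R2]),alpha=1.3);cv2.imwrite("pics/crop.png",cv2.resize(out,(800,533)))
# rings: greyish vs brown wood: use saturation
for n,im,pts in(("top",a,[(302,195),(292,223),(329,227),(298,251)]),("scene",b,[(211,205),(224,183),(190,179),(222,162)])):
    hsv=cv2.cvtColor(im,cv2.COLOR_BGR2HSV)
    for u,v in pts:
        r=13;s=hsv[v-r:v+r+1,u-r:u+r+1,1];m=(s<75).astype(np.uint8)
        cs,_=cv2.findContours(m,cv2.RETR_EXTERNAL,cv2.CHAIN_APPROX_NONE)
        c=max(cs,key=cv2.contourArea);(x,y),ax,an=cv2.fitEllipse(c)
        p=plane(n,x+u-r,y+v-r,.009);print(n,(u,v),np.round([x+u-r,y+v-r,*ax],1),np.round(p,4))
# dark knob
for n,im,(u,v) in(("top",a,(190,214)),("scene",b,(322,193))):
    r=16;g=im[v-r:v+r+1,u-r:u+r+1].max(2);m=(g<45).astype(np.uint8)
    ys,xs=np.nonzero(m);print(n,"knob",len(xs),xs.mean()+u-r,ys.mean()+v-r,[xs.min()+u-r,xs.max()+u-r,ys.min()+v-r,ys.max()+v-r])
    print("\n".join("".join("#" if k else "." for k in row) for row in m))
E
```

```text
top (302, 195) [301.6 195.2  14.8  15.3] [ 0.6107 -0.1359  0.009 ]
top (292, 223) [292.2 222.8  15.1  15.3] [ 0.5227 -0.1054  0.009 ]
top (329, 227) [328.5 226.3  15.   15.5] [ 0.5122 -0.2201  0.009 ]
top (298, 251) [298.3 250.5  15.2  15.5] [ 0.4355 -0.1243  0.009 ]
scene (211, 205) [210.9 204.6  13.1  14.6] [ 0.6156 -0.1334  0.009 ]
scene (224, 183) [223.5 182.6  11.9  13.7] [ 0.5277 -0.1038  0.009 ]
scene (190, 179) [189.7 178.2  12.   14.3] [ 0.5173 -0.2175  0.009 ]
scene (222, 162) [221.  161.6  11.1  13.9] [ 0.4403 -0.1224  0.009 ]
top knob 131 190.45038167938932 214.73282442748092 [np.int64(185), np.int64(197), np.int64(206), np.int64(221)]
.................................
.................................
.................................
.................................
.................................
.................................
.................................
.................................
...............##................
...............##................
...............###...............
..............####...............
.............#######.............
..
[... 178 characters left out ...]
.#############.........
...........############..........
...........############..........
............##########...........
.............########............
...............####..............
.................................
.................................
.................................
.................................
.................................
.................................
.................................
.................................
.................................<stdin>:18: RuntimeWarning: Mean of empty slice.
  ret = ret.dtype.type(ret / rcount)
Traceback (most recent call last):
ValueError: zero-size array to reduction operation minimum which has no identity
```

View pics/crop.png

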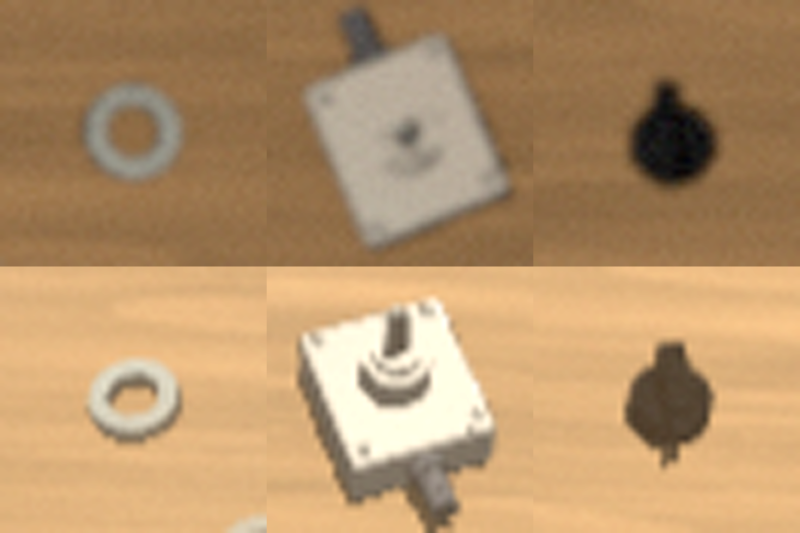

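The crop shows the chosen plain grey ring, the switch with its conduit up and to the left in top (yaw about 20°), and the knob with its nose at +x. The two cameras disagree by about 3 mm. I'll measure the switch and knob in both, then calibrate that bias by gripping the ring.

```bash
cat >> h.py <<'E'
def switch(n,im):
    u,v=(247,210) if n=="top" else (266,192); r=32
    hsv=cv2.cvtColor(im,cv2.COLOR_BGR2HSV)[v-r:v+r+1,u-r:u+r+1]
    big=cv2.resize(hsv,None,fx=4,fy=4,interpolation=cv2.INTER_LINEAR)
    m=((big[...,1]<70)&(big[...,2]>(115 if n=="top" else 200))).astype(np.uint8)
    m=cv2.morphologyEx(m,cv2.MORPH_OPEN,np.ones((9,9)))
    m=cv2.morphologyEx(m,cv2.MORPH_CLOSE,np.ones((33,33)))
    cs,_=cv2.findContours(m,cv2.RETR_EXTERNAL,cv2.CHAIN_APPROX_NONE)
    c=max(cs,key=cv2.contourArea)[:,0].astype(float)
    P=np.array([plane(n,(x+.5)/4-.5+u-r,(y+.5)/4-.5+v-r,.035)[:2] for x,y in c])
    return cv2.minAreaRect((P*1000).astype(np.float32)),m
E
python3 - <<'E'
from h import *
a=cv2.imread("pics/top0.png");b=cv2.imread("pics/scene0.png")
for n,im in(("top",a),("scene",b)):
    rc,m=switch(n,im);print(n,rc)
for n,im,(u,v),t in(("top",a,(190,214),55),("scene",b,(322,193),110)):
    r=16;B=cv2.resize(im[v-r:v+r+1,u-r:u+r+1].max(2),None,fx=4,fy=4);m=(B<t).astype(np.uint8)
    mo=cv2.morphologyEx(m,cv2.MORPH_OPEN,cv2.getStructuringElement(cv2.MORPH_ELLIPSE,(35,35)))
    f=lambda x,y:((x+.5)/4-.5+u-r,(y+.5)/4-.5+v-r)
    c=max(cv2.findContours(mo,0,1)[0],key=cv2.contourArea);e=cv2.fitEllipse(c);bc=f(*e[0])
    y,x=np.nonzero(m&~mo&(cv2.dilate(mo,np.ones((5,5)))==0));
    print(n,"body",np.round(bc,2),np.round(np.array(e[1])/4,1),"ground",plane(n,*bc,.012).round(4))
    for lab in range(1,cv2.connectedComponents((m&~mo))[0]):
        L=cv2.connectedComponents((m&~mo))[1]==lab
        if L.sum()>30:
            yy,xx=np.nonzero(L);q=f(xx.mean(),yy.mean());print("  part",L.sum(),np.round(q,2),plane(n,*q,.024).round(4))
E
```

```text
top ((558.254638671875, 36.80109405517578), (87.6201171875, 78.37264251708984), 22.778501510620117)
scene ((562.9480590820312, 38.248451232910156), (80.73529052734375, 72.73147583007812), 22.924833297729492)
top body [190.57 215.21] [12.6 13. ] ground [0.5446 0.2159 0.012 ]
  part 165 [189.59 207.45] [0.5679 0.218  0.024 ]
scene body [321.93 193.41] [13.4 14.2] ground [0.551  0.2177 0.012 ]
  part 223 [322.33 185.01] [0.5264 0.218  0.024 ]
  part 80 [322.05 201.39] [0.5897 0.2155 0.024 ]
```

Call:
jog_arm(plan=[[0.5,0.38,0,0,1],[0.95,0.72,0,0,1]], squeeze=20)

```text
time: 0.3
tool_pos: [0.2121, -0.4488, 0.2261]
tool_rot: [-3.14, -0.0, 0.259]
contact_force: [0.5, 0.1, 0.7]
opening: 0.0917
grip_force: 0.0
```

Call:
jog_arm(plan=[[0.5,0.38,0,0,1],[0.95,0.72,0,0,1]])

```text
time: 0.5
tool_pos: [0.2891, -0.3903, 0.2265]
tool_rot: [-3.141, -0.0, 0.261]
contact_force: [0.6, -1.0, -0.4]
opening: 0.0919
grip_force: 0.0
```

Call:
jog_arm(plan=[[0.5,0.38,0,0,1],[0.95,0.72,0,0,1]])

```text
time: 0.7
tool_pos: [0.3652, -0.3326, 0.2266]
tool_rot: [-3.141, 0.0, 0.262]
contact_force: [-0.8, -1.3, 0.1]
opening: 0.0917
grip_force: 0.0
```

Call:
jog_arm(plan=[[0.5,0.38,0,0,1],[0.95,0.72,0,0,1]])

```text
time: 0.9
tool_pos: [0.4413, -0.2749, 0.2265]
tool_rot: [-3.141, 0.0, 0.262]
contact_force: [-0.5, -1.2, 0.4]
opening: 0.0918
grip_force: 0.0
```

Call:
jog_arm(plan=[[0.5,0.35,0,0,1],[0.91,0.7,-0.4,0,1],[0.91,0.7,-1,0,1]])

```text
time: 1.2
tool_pos: [0.5177, -0.2185, 0.1486]
tool_rot: [3.136, -0.007, 0.266]
contact_force: [0.3, -1.3, -1.3]
opening: 0.0918
grip_force: 0.0
```

Call:
jog_arm(plan=[[0,0,-0.5,0,1],[0,0,-1,0,1]])

```text
time: 1.4
tool_pos: [0.5125, -0.2198, 0.065]
tool_rot: [-3.141, 0.001, 0.263]
contact_force: [0.3, -0.1, -1.0]
opening: 0.0919
grip_force: 0.0
```

Call:
jog_arm(plan=[[0,0,-0.4,0,1],[0,0,-0.65,0,1],[0,0,-0.77,0,1],[0,0,-0.77,0,1]])

```text
time: 1.8
tool_pos: [0.5119, -0.2203, 0.0042]
tool_rot: [-3.14, 0.002, 0.262]
contact_force: [-0.8, -0.5, 0.5]
opening: 0.0917
grip_force: 0.0
```

Call:
jog_arm(plan=[[0,0,0,0,-1],[0,0,0,0,-1],[0,0,0,0,-1],[0,0,0,0,-1],[0,0,0,0,-1],[0,0,0,0,-1]])

```text
time: 2.4
tool_pos: [0.5127, -0.2207, 0.0057]
tool_rot: [3.141, -0.0, 0.262]
contact_force: [-0.4, 0.7, 3.5]
opening: 0.0496
grip_force: 20.0
```

Call:
jog_arm(plan=[[0,0,0,0,0.5],[0,0,0,0,0.5],[0,0,0,0.1,0.5],[0,0,0,0.2,0.5],[0,0,0,0.3,0.5],[0,0,0,0.4,0.5],[0,0,0,0.5,0.5],[0,0,0,0.6,0.5],[0,0,0,0.7,0.5],[0,0,0,0.8,0.5],[0,0,0,0.9,0.5],[0,0,0,1,0.5]])

```text
time: 3.6
tool_pos: [0.5126, -0.2208, 0.0053]
tool_rot: [-3.141, -0.0, 1.768]
contact_force: [-0.4, -0.0, -0.1]
opening: 0.0688
grip_force: 0.0
```

Call:
jog_arm(plan=[[0,0,0,0,0],[0,0,0,0,-1],[0,0,0,0,-1],[0,0,0,0,-1],[0,0,0,0,-1],[0,0,0,0,-1],[0,0,0,0,-1]])

```text
time: 4.3
tool_pos: [0.5127, -0.2207, 0.0054]
tool_rot: [3.142, -0.0, 1.761]
contact_force: [-0.5, -0.1, 0.7]
opening: 0.0485
grip_force: 20.0
```

```bash
python3 - <<'E'
from h import *
P=[]
for i in range(4):
    s=readout.observe();P.append(s["tool_pos"])
    a=cams.read_camera("top");b=cams.read_camera("scene")
print(np.array(P).round(4),s["tool_rot"],s["opening"],s["contact_force"])
cv2.imwrite("pics/top1.png",a);cv2.imwrite("pics/scene1.png",b)
c=np.hstack([cv2.resize(im[v-24:v+24,u-24:u+24],(400,400),interpolation=cv2.INTER_CUBIC) for im,u,v in((a,329,227),(b,190,179))]);cv2.imwrite("pics/c1.png",c)
E
```

```text
[[ 0.5127 -0.2207  0.0054]
 [ 0.5126 -0.2207  0.0054]
 [ 0.5126 -0.2207  0.0054]
 [ 0.5127 -0.2207  0.0054]] [ 3.14149909e+00 -1.85522781e-05  1.76171800e+00] 0.048878922639103047 [ 0.2805725   0.71254909 -1.47850351]
```

View pics/c1.png

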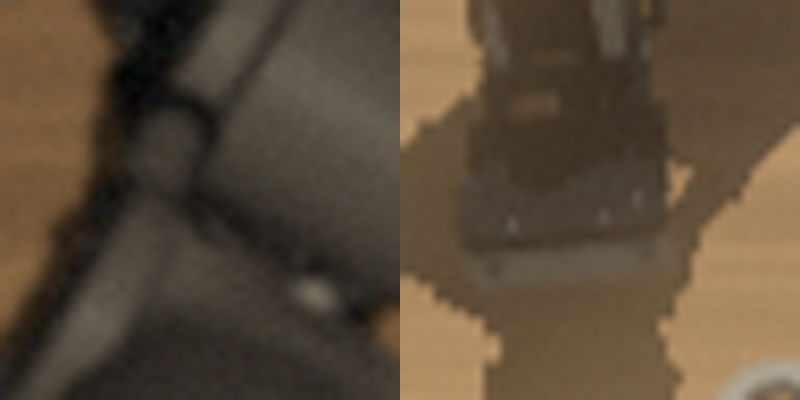

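The arm hides the collar in both views, so I'll release it at this known tool pose and back off. That lets me calibrate both cameras against the tool.

Call:
jog_arm(plan=[[0,0,0,0,0.5],[0,0,0,0,0.5],[0,0,0.5,0,0.5],[0,0,1,0,0.5],[-0.6,-0.3,1,0,0.5],[-1,-0.5,1,0,0.5]])

```text
time: 5.3
tool_pos: [0.4323, -0.2613, 0.0868]
tool_rot: [3.14, 0.003, 1.764]
contact_force: [-0.0, -0.9, -0.4]
opening: 0.069
grip_force: 0.0
```

Call:
jog_arm(plan=[[-0.5,-0.3,0,0,0.5],[-1,-0.5,0,0,0.5],[-1,-0.5,0,0,0.5]])

```text
time: 5.6
tool_pos: [0.3489, -0.3019, 0.0855]
tool_rot: [-3.14, -0.001, 1.757]
contact_force: [0.1, 0.6, 0.1]
opening: 0.069
grip_force: 0.0
```

```bash
cat >> h.py <<'E'
def ring(n,im,u,v,z=.006,r=13):
    s=cv2.cvtColor(im,cv2.COLOR_BGR2HSV)[v-r:v+r+1,u-r:u+r+1,1];m=(s<75).astype(np.uint8)
    c=max(cv2.findContours(m,0,1)[0],key=cv2.contourArea);(x,y),ax,an=cv2.fitEllipse(c)
    return plane(n,x+u-r,y+v-r,z).round(4),np.round([x+u-r,y+v-r,*ax],1)
E
python3 - <<'E'
from h import *
for k in range(2):
    a=cams.read_camera("top");b=cams.read_camera("scene")
    print(ring("top",a,329,227),ring("scene",b,190,179),readout.observe()["time"])
    print(switch("top",a)[0],switch("scene",b)[0])
cv2.imwrite("pics/top2.png",a);cv2.imwrite("pics/scene2.png",b)
E
```

```text
(array([ 0.5117, -0.2227,  0.006 ]), array([329.2, 226.6,  15. ,  15.3])) (array([ 0.5142, -0.2206,  0.006 ]), array([189.1, 177.9,  12.2,  14.4])) 5.7
((558.23486328125, 36.4217529296875), (88.54666137695312, 79.7725601196289), 22.63840675354004) ((562.7490234375, 38.19715881347656), (83.0467529296875, 74.02535247802734), 22.940099716186523)
(array([ 0.5117, -0.2227,  0.006 ]), array([329.2, 226.6,  15. ,  15.3])) (array([ 0.5142, -0.2206,  0.006 ]), array([189.1, 177.9,  12.2,  14.4])) 5.8
((558.381591796875, 36.460411071777344), (88.79080963134766, 80.03347778320312), 22.75006675720215) ((562.8744506835938, 38.2027587890625), (82.8978271484375, 73.91473388671875), 23.246280670166016)
```

Call:
jog_arm(plan=[[0.5,0.3,0,0,0.5],[1,0.5,0,0,0.5]])

```text
time: 6.0
tool_pos: [0.4342, -0.2595, 0.0855]
tool_rot: [3.141, -0.0, 1.761]
contact_force: [0.5, -0.5, -0.9]
opening: 0.0689
grip_force: 0.0
```

Call:
jog_arm(plan=[[0.6,0.3,0,0,0.5],[1,0.5,0,0,0.5],[1,0.5,-0.4,0,0.5],[1,0.5,-0.8,0,0.5],[1,0.5,-1,0,0.5],[1,0.5,-1,0,0.5]])

```text
time: 6.6
tool_pos: [0.5121, -0.2184, 0.0028]
tool_rot: [-3.138, -0.004, 1.764]
contact_force: [-0.4, -0.2, 0.4]
opening: 0.0691
grip_force: 0.0
```

```bash
python3 - <<'E'
from h import *
s=readout.observe();print(s["tool_pos"],s["tool_rot"],s["contact_force"])
b=cv2.imread("pics/scene2.png");a=cv2.imread("pics/top2.png")
print("pred scene tip,spigot,seat",[proj("scene",(.5617,.0383,z)).round(1) for z in(.094,.06,.055)],"top",[proj("top",(.5592,.0363,z)).round(1) for z in(.094,.06,.055)])
print(b[170:200,256:280].max(2)); print(a[202:220,238:258].max(2))
E
```

```text
[ 0.51214432 -0.2183954   0.00275892] [-3.13794107 -0.00353088  1.76429921] [-0.35743681 -0.2286104   0.3813498 ]
pred scene tip,spigot,seat [array([266.5, 177.9]), array([266.3, 184.4]), array([266.3, 185.3])] top [array([247.1, 208.2]), array([247.2, 209.4]), array([247.3, 209.5])]
[[187 188 188 188 187 188 189 188 189 189 187 187 189 186 187 185 185 184
  183 182 180 181 179 182]
 [180 180 179 179 179 179 179 181 180 181 178 181 180 180 179 179 179 179
  178 180 180 180 181 179]
 [182 182 182 181 181 180 179 180 179 180 180 180 178 179 177 179 180 178
  176 177 178 178 177 179]
 [190 190 189 188 189 188 189 186 186 185 185 184 186 184 183 182 182 182
  183 180 182 182 181 180]
 [193 191 194 192 195 194 193 192 193 193 193 193 193 192 190 190 188 189
  188 188 188 186 185 186]
 [191 190 191 192 194 192 195 193 194 192 194 194 194 193 193 192 193 192
  192 191 193 191 188 189]
 [187 189 186 189 189 188 188 189 189 189 188 189 192 183 185 197 206 187
  192 192 190 192 192 190]
 [181 181 182 181 181 183 184 183 183 180 182 175 199 201 155 176 197 199
  187 187 184 187 186 188]
 [173 1
[... 3046 characters left out ...]
 149 151
  148 150]
 [150 149 151 151 148 150 146 142 132 120 117 121 132 135 134 134 145 148
  149 151]
 [151 151 151 148 150 148 147 140 134 133 128 123 122 128 123 128 144 150
  148 152]
 [150 152 149 150 150 147 140 138 134 134 129 124 119 114 119 133 146 149
  150 149]
 [150 150 150 149 150 147 139 135 132 133 128 123 120 123 131 145 150 151
  150 150]
 [149 149 149 151 148 148 141 135 132 131 129 130 129 135 143 148 151 152
  149 152]
 [146 149 151 150 148 150 149 148 141 138 140 140 143 149 149 152 148 150
  149 151]
 [139 150 151 150 151 150 151 150 150 149 149 150 150 149 151 150 148 152
  150 151]
 [135 147 151 151 151 149 150 150 147 150 150 149 150 153 151 150 152 149
  151 150]]
```

Call:
jog_arm(plan=[[0,0,0,0,0],[0,0,0,0,-1],[0,0,0,0,-1],[0,0,0,0,-1],[0,0,0,0,-1],[0,0,0,0,-1],[0,0,0,0,-1],[0,0,0.3,0,-1],[0,0,0.8,0,-1],[0,0,1,0,-1]])

```text
time: 7.6
tool_pos: [0.5138, -0.2216, 0.0886]
tool_rot: [3.138, 0.003, 1.762]
contact_force: [1.1, 0.2, 0.4]
opening: 0.0485
grip_force: 20.0
```

Call:
jog_arm(plan=[[0,0.5,0.5,0,-1],[0,1,0.8,0,-1]])

```text
time: 7.8
tool_pos: [0.5127, -0.1439, 0.1494]
tool_rot: [3.141, 0.001, 1.759]
contact_force: [0.1, 0.3, 0.3]
opening: 0.0485
grip_force: 20.0
```

Call:
jog_arm(plan=[[0.1,0.5,0,0,-1],[0.3,1,0,0,-1]])

```text
time: 8.0
tool_pos: [0.5364, -0.0622, 0.1492]
tool_rot: [3.14, 0.001, 1.761]
contact_force: [-0.0, -1.1, -1.1]
opening: 0.0482
grip_force: 20.0
```

Call:
jog_arm(plan=[[0.1,0.4,0,0,-1],[0.25,0.75,0,0,-1],[0.25,0.9,0,0,-1],[0.25,0.9,0,0,-1],[0.25,0.9,0,0,-1],[0.25,0.9,0,0,-1]])

```text
time: 8.6
tool_pos: [0.5563, 0.0073, 0.1478]
tool_rot: [-3.141, 0.0, 1.76]
contact_force: [0.1, -1.0, -1.0]
opening: 0.0487
grip_force: 20.0
```

```bash
python3 - <<'E'
from h import *
s=readout.observe();print(s)
a=cams.read_camera("top");b=cams.read_camera("scene")
cv2.imwrite("pics/top3.png",a);cv2.imwrite("pics/scene3.png",b)
c=np.hstack([cv2.resize(im[v-30:v+30,u-30:u+30],(400,400),interpolation=cv2.INTER_CUBIC) for im,u,v in((a,247,210),(b,267,180))]);cv2.imwrite("pics/c3.png",c)
E
```

```text
{'time': 8.6, 'qpos': array([-1.24361184e-01,  4.72122330e-01,  1.55149190e+00, -4.25777533e-04,
        1.11821692e+00, -3.13686896e-01]), 'qvel': array([-0.00335868, -0.00057885, -0.00239389,  0.00195657,  0.00199607,
        0.00292097]), 'joint_efforts': array([ 5.11378739e-01, -4.80479014e+01, -2.25885111e+01,  8.09993595e-02,
        6.76686061e-02, -7.28509185e-03]), 'tool_pos': array([0.55633707, 0.00732624, 0.14775426]), 'tool_rot': array([-3.14124762e+00,  2.90581217e-04,  1.76030832e+00]), 'contact_force': array([ 0.07354191, -0.98071066, -0.95701826]), 'torque': array([-0.06343942, -0.10868603, -0.03053239]), 'grip_force': 19.999745339155197, 'opening': 0.04874963177659003}
```

View pics/c3.png

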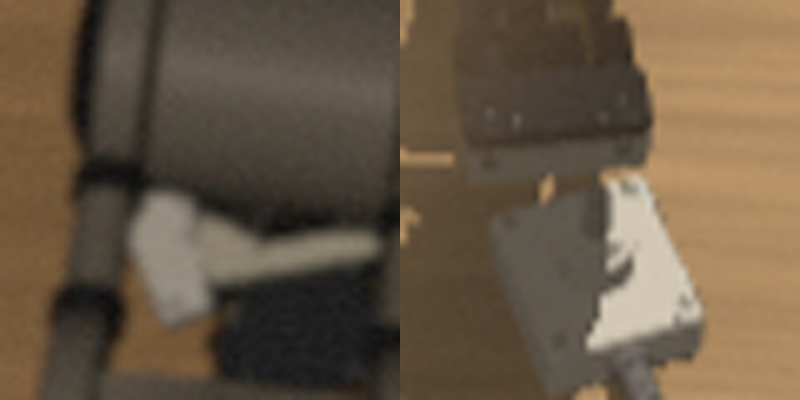

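Scene crop: the gripper hovers behind the switch, with the collar hidden behind the front finger. I'll place it by tool coordinates and feel for contact.

Call:
jog_arm(plan=[[0.05,0.2,0,0,-1],[0.05,0.38,0,0,-1],[0.05,0.38,0,0,-1],[0.05,0.38,-0.4,0,-1],[0.05,0.38,-0.75,0,-1],[0.05,0.38,-0.95,0,-1],[0.05,0.38,-1,0,-1],[0.05,0.38,-1,0,-1],[0.05,0.38,-1,0,-1]])

```text
time: 9.6
tool_pos: [0.5614, 0.0392, 0.0688]
tool_rot: [3.14, 0.0, 1.762]
contact_force: [0.1, 0.4, -0.4]
opening: 0.0484
grip_force: 20.0
```

Call:
jog_arm(plan=[[0,0,-0.02,0,-1],[0,0,-0.04,0,-1],[0,0,-0.06,0,-1],[0,0,-0.06,0,-1]])

```text
time: 10.0
tool_pos: [0.5606, 0.0387, 0.0631]
tool_rot: [-3.142, 0.001, 1.762]
contact_force: [-2.2, -1.8, -0.6]
opening: 0.0486
grip_force: 20.0
```

Call:
jog_arm(plan=[[0,0,-0.015,0,-1],[0,0,-0.03,0,-1],[0,0,-0.03,0,-1]])

```text
time: 10.3
tool_pos: [0.5607, 0.0385, 0.0615]
tool_rot: [3.141, 0.001, 1.762]
contact_force: [-4.1, -3.6, 8.7]
opening: 0.0483
grip_force: 20.0
```

Call:
jog_arm(plan=[[0,0,-0.01,0,-1],[0,0,-0.01,0,-1]])

```text
time: 10.5
tool_pos: [0.5607, 0.0385, 0.0614]
tool_rot: [3.141, 0.001, 1.762]
contact_force: [-5.4, -3.5, 14.4]
opening: 0.0486
grip_force: 20.0
```

Call:
jog_arm(plan=[[-0.01,-0.01,0.01,0,-1],[-0.015,-0.01,0.01,0,-1]])

```text
time: 10.7
tool_pos: [0.5605, 0.0383, 0.0616]
tool_rot: [3.139, 0.0, 1.762]
contact_force: [0.4, -0.1, 6.4]
opening: 0.0486
grip_force: 20.0
```

Call:
jog_arm(plan=[[0,0,0,0,0.5],[0,0,0,0,0.5],[0,0,0,0,0.5],[0,0,0.5,0,0.5],[0,0,1,0,0.5]])

```text
time: 11.2
tool_pos: [0.5584, 0.0385, 0.14]
tool_rot: [-3.138, -0.001, 1.762]
contact_force: [1.6, -0.5, 1.1]
opening: 0.0686
grip_force: 0.0
```

Call:
jog_arm(plan=[[-0.5,0.3,0.3,0,0.5],[-1,0.8,0.3,0,0.5],[-1,1,0.3,0,0.5]])

```text
time: 11.5
tool_pos: [0.476, 0.1197, 0.1651]
tool_rot: [-3.14, -0.001, 1.762]
contact_force: [-0.1, -0.9, 0.2]
opening: 0.069
grip_force: 0.0
```

Call:
jog_arm(plan=[[-0.3,0.5,0,0,0.5],[-0.4,1,0,0,0.5]])

```text
time: 11.7
tool_pos: [0.4454, 0.1992, 0.1645]
tool_rot: [-3.14, -0.0, 1.761]
contact_force: [1.1, -0.8, 0.3]
opening: 0.0688
grip_force: 0.0
```

```bash
python3 - <<'E'
from h import *
s=readout.observe();print(s["time"],s["tool_pos"],s["tool_rot"])
a=cams.read_camera("top");b=cams.read_camera("scene")
cv2.imwrite("pics/top4.png",a);cv2.imwrite("pics/scene4.png",b)
c=np.hstack([cv2.resize(im[v-24:v+24,u-24:u+24],(400,400),interpolation=cv2.INTER_CUBIC) for im,u,v in((a,247,210),(b,267,188))]);cv2.imwrite("pics/c4.png",c)
E
```

```text
11.7 [0.44543217 0.1992006  0.16452889] [-3.14029219e+00 -7.92832565e-05  1.76092863e+00]
```

View pics/c4.png

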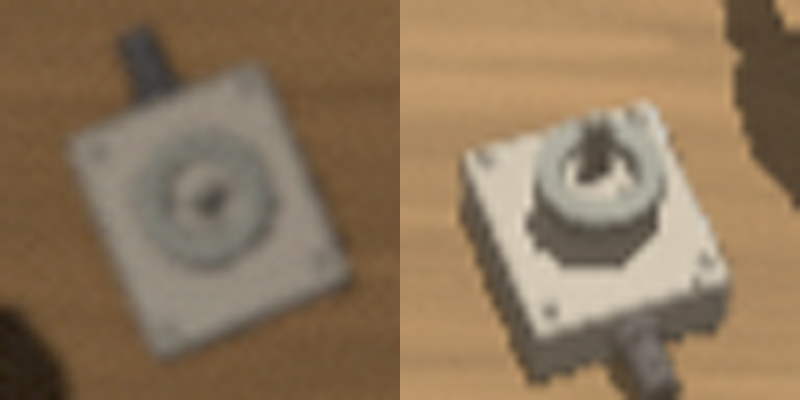

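The collar lies flat round the spigot in both views, with the top-view centre at the shaft. Next I'll centre the knob lengthwise: squeeze the bar ends above the nose, then turn 90° and grip its sides.

Call:
jog_arm(plan=[[0.5,0.1,0,-0.07,0.5],[0.9,0.2,0,-0.07,0.5],[1,0.23,-0.3,-0.07,0.5]], squeeze=4)

```text
time: 12.1
tool_pos: [0.5326, 0.2171, 0.1427]
tool_rot: [3.133, -0.001, 1.651]
contact_force: [0.5, -0.8, -0.4]
opening: 0.0689
grip_force: 0.0
```

Call:
jog_arm(plan=[[0.25,0,0,0,0.5],[0.25,0,-0.4,0,0.5],[0.25,0,-0.8,0,0.5],[0.25,0,-0.8,0,0.5],[0.25,0,-0.8,0,0.5]])

```text
time: 12.6
tool_pos: [0.5476, 0.2162, 0.0766]
tool_rot: [-3.141, 0.0, 1.651]
contact_force: [0.5, -0.4, 0.5]
opening: 0.0692
grip_force: 0.0
```

Call:
jog_arm(plan=[[-0.025,0.02,-0.25,0,0.5],[-0.025,0.02,-0.45,0,0.5],[-0.025,0.02,-0.54,0,0.5],[-0.025,0.02,-0.54,0,0.5],[-0.025,0.02,-0.54,0,-1],[-0.025,0.02,-0.54,0,-1],[-0.025,0.02,-0.54,0,-1],[-0.025,0.02,-0.54,0,-1],[-0.025,0.02,-0.54,0,-1],[-0.025,0.02,-0.54,0,-1]])

```text
time: 13.6
tool_pos: [0.5457, 0.2184, 0.0339]
tool_rot: [3.141, -0.0, 1.652]
contact_force: [-0.5, -1.1, 4.2]
opening: 0.0423
grip_force: 4.0
```

Call:
jog_arm(plan=[[0,0,0,0,0.5],[0,0,0,0,0.5],[0,0,0.3,-0.05,0.5],[0,0,0.3,-0.14,0.5],[0,0,0.3,-0.23,0.5],[0,0,0.3,-0.32,0.5],[0,0,0.3,-0.41,0.3],[0,0,0.3,-0.5,0.3],[0,0,0.3,-0.6,0],[0,0,0.3,-0.7,0],[0,0,0.3,-0.8,0],[0,0,0.3,-0.9,0]])

```text
time: 14.8
tool_pos: [0.5453, 0.2182, 0.057]
tool_rot: [3.142, 0.001, 0.26]
contact_force: [-0.7, 0.0, 0.3]
opening: 0.0461
grip_force: 0.0
```

Call:
jog_arm(plan=[[0,0,0,-0.1,0],[0,0,0,-0.1,0],[0,0,-0.3,-0.1,0],[0,0,-0.45,-0.1,0],[0,0,-0.45,-0.1,0],[0,0,-0.45,-0.1,0]])

```text
time: 15.4
tool_pos: [0.5455, 0.2183, 0.0213]
tool_rot: [3.141, 0.001, 0.111]
contact_force: [-0.4, -0.4, -0.1]
opening: 0.0459
grip_force: 0.0
```

Call:
jog_arm(plan=[[0,0,0,-0.02,0],[0,0,0,-0.02,-1],[0,0,0,-0.02,-1],[0,0,0,-0.02,-1],[0,0,0,-0.02,-1],[0,0,0,-0.02,-1],[0,0,0,-0.02,-1],[0,0,0,-0.02,-1]], squeeze=50)

```text
time: 16.2
tool_pos: [0.5455, 0.2183, 0.0215]
tool_rot: [3.142, -0.0, 0.078]
contact_force: [-0.8, 1.0, 2.2]
opening: 0.0136
grip_force: 50.0
```

Call:
jog_arm(plan=[[0,0,0.4,0,-1],[0,0,0.8,0.08,-1],[0,0,1,0.16,-1],[0,0,1,0.2,-1],[0,0,1,0.2,-1]])

```text
time: 16.7
tool_pos: [0.5456, 0.2183, 0.1018]
tool_rot: [3.141, -0.001, 0.393]
contact_force: [-0.6, 0.0, -0.6]
opening: 0.0135
grip_force: 50.0
```

Call:
jog_arm(plan=[[0,0,0.5,0,-1],[0,-0.5,0.5,0,-1],[0,-1,0.5,0,-1]])

```text
time: 17.0
tool_pos: [0.5456, 0.1382, 0.1417]
tool_rot: [3.141, -0.001, 0.393]
contact_force: [1.4, -0.6, -0.6]
opening: 0.0138
grip_force: 50.0
```

Call:
jog_arm(plan=[[0,-0.5,0,0,-1],[0.1,-1,0,0,-1],[0.17,-1,0,0,-1]])

```text
time: 17.3
tool_pos: [0.5592, 0.0539, 0.1408]
tool_rot: [3.141, 0.002, 0.385]
contact_force: [-0.5, 0.2, 0.4]
opening: 0.0134
grip_force: 50.0
```

Call:
jog_arm(plan=[[0,-0.26,0,0,-1],[0,-0.26,0,0,-1],[0,-0.26,0,0,-1],[0,-0.26,0,0,-1]])

```text
time: 17.7
tool_pos: [0.5588, 0.0386, 0.1411]
tool_rot: [-3.141, 0.001, 0.392]
contact_force: [0.1, 0.9, -0.1]
opening: 0.0134
grip_force: 50.0
```

```bash
python3 - <<'E'
from h import *
s=readout.observe();print(s["time"],s["tool_pos"],s["tool_rot"],s["contact_force"])
a=cams.read_camera("top");b=cams.read_camera("scene")
cv2.imwrite("pics/top5.png",a);cv2.imwrite("pics/scene5.png",b)
c=np.hstack([cv2.resize(im[v-30:v+30,u-30:u+30],(400,400),interpolation=cv2.INTER_CUBIC) for im,u,v in((a,247,210),(b,267,178))]);cv2.imwrite("pics/c5.png",cv2.convertScaleAbs(c,alpha=1.5))
E
```

```text
17.7 [0.55884577 0.03856585 0.14107295] [-3.14103823e+00  5.24940887e-04  3.92306174e-01] [ 0.11621133  0.8858628  -0.12462822]
```

View pics/c5.png

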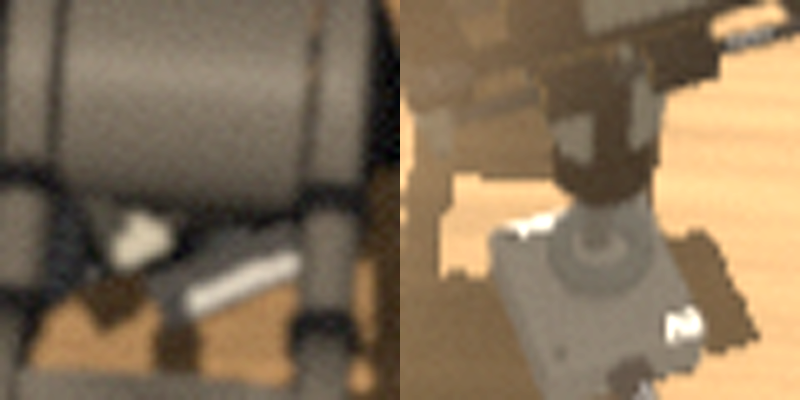

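The scene crop shows the knob body centred at about (267,206) above the shaft at about (266,211), nearly aligned. I'll lower it carefully while watching the force.

Call:
jog_arm(plan=[[0,-0.01,-0.15,0,-1],[0,-0.01,-0.28,0,-1],[0,-0.01,-0.28,0,-1],[0,-0.01,-0.28,0,-1]])

```text
time: 18.2
tool_pos: [0.5587, 0.0368, 0.1183]
tool_rot: [-3.141, 0.001, 0.392]
contact_force: [0.0, -0.4, 0.0]
opening: 0.0137
grip_force: 50.0
```

Call:
jog_arm(plan=[[0,0,-0.02,0,-1],[0,0,-0.04,0,-1],[0,0,-0.05,0,-1],[0,0,-0.05,0,-1]])

```text
time: 18.6
tool_pos: [0.5591, 0.0367, 0.115]
tool_rot: [3.142, 0.0, 0.392]
contact_force: [0.5, 0.3, -0.5]
opening: 0.0136
grip_force: 50.0
```

Call:
jog_arm(plan=[[0,0,-0.015,0,-1],[0,0,-0.03,0,-1],[0,0,-0.045,0,-1],[0,0,-0.045,0,-1]])

```text
time: 19.0
tool_pos: [0.559, 0.0367, 0.1112]
tool_rot: [-3.141, 0.0, 0.392]
contact_force: [0.1, 0.3, -0.1]
opening: 0.0132
grip_force: 50.0
```

```bash
python3 - <<'E'
from h import *
s=readout.observe();print(s["contact_force"],s["tool_pos"])
E
```

```text
[ 0.09911656  0.31934143 -0.11374517] [0.55896373 0.0367218  0.1111577 ]
```

Call:
jog_arm(plan=[[0,0,-0.03,0,-1],[0,0,-0.06,0,-1],[0,0,-0.09,0,-1],[0,0,-0.12,0,-1],[0,0,-0.14,0,-1],[0,0,-0.14,0,-1]])

```text
time: 19.6
tool_pos: [0.5589, 0.0367, 0.0999]
tool_rot: [-3.141, 0.001, 0.392]
contact_force: [0.2, 0.9, -0.4]
opening: 0.0137
grip_force: 50.0
```

Call:
jog_arm(plan=[[0,0,-0.02,0,-1],[0,0,-0.035,0,-1],[0,0,-0.035,0,-1]])

```text
time: 19.9
tool_pos: [0.5592, 0.0367, 0.0976]
tool_rot: [3.141, -0.0, 0.392]
contact_force: [-1.7, -0.6, 2.8]
opening: 0.0134
grip_force: 50.0
```

Call:
jog_arm(plan=[[0,0,-0.02,0,-1],[0,0,-0.04,0,-1],[0,0,-0.06,0,-1],[0,0,-0.07,0,-1],[0,0,-0.07,0,-1]])

```text
time: 20.4
tool_pos: [0.5592, 0.0367, 0.0922]
tool_rot: [3.141, -0.0, 0.392]
contact_force: [-2.8, 0.3, 7.3]
opening: 0.0137
grip_force: 50.0
```

Call:
jog_arm(plan=[[0,0,-0.015,0,-1],[0,0,-0.015,0,-1],[0,0,-0.015,0,-1]])

```text
time: 20.7
tool_pos: [0.5593, 0.0367, 0.0913]
tool_rot: [3.141, -0.001, 0.392]
contact_force: [-2.4, 1.9, 9.4]
opening: 0.0132
grip_force: 50.0
```

Call:
jog_arm(plan=[[0,0,-0.012,0,-1],[0,0,-0.012,0,-1],[0,0,-0.012,0,-1],[0,0,-0.012,0,-1]])

```text
time: 21.1
tool_pos: [0.5593, 0.0367, 0.0912]
tool_rot: [3.141, -0.001, 0.392]
contact_force: [-5.1, 0.5, 13.7]
opening: 0.0136
grip_force: 50.0
```

```bash
python3 - <<'E'
from h import *
b=cams.read_camera("scene");s=readout.observe();print(s["contact_force"],s["tool_pos"],s["grip_force"],s["time"])
cv2.imwrite("pics/c6.png",cv2.resize(b[150:214,225:305],(800,600),interpolation=cv2.INTER_CUBIC))
E
```

```text
[-5.49160252  0.53865715 15.1431567 ] [0.55936947 0.03674456 0.09122176] 49.99429643154144 21.15
```

View pics/c6.png

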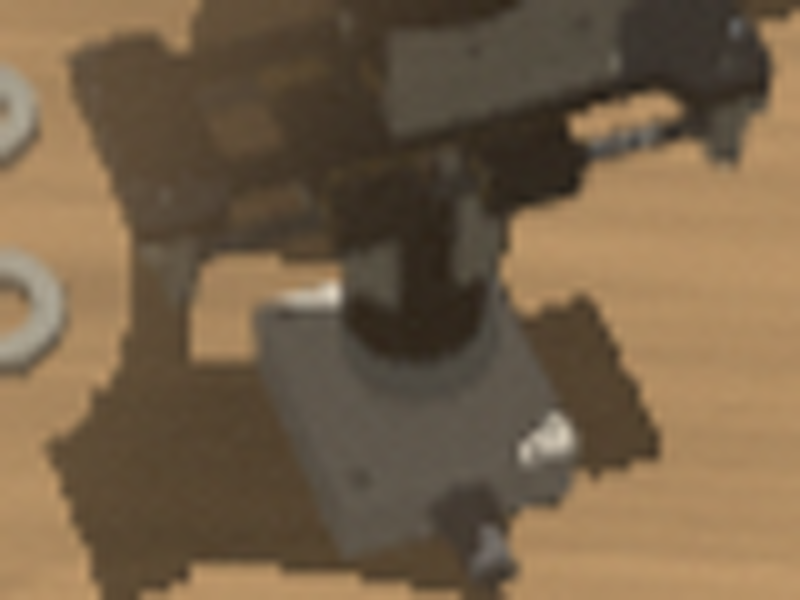

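The picture shows the knob seated down over the collar at crop (420,330), with the collar level beneath it. The force climbs with no further travel, so the shaft is at its stop. Handing in.

```bash
python3 -c "
from h import *
print(ticket.hand_in())"
```

```text
the job is handed in; nothing more can be done
None
```

I handed the job in at about 21 s: the collar is flat on the seat, and the knob is home on the D-shaft, held down at the stop with about 15 N of push and 50 N of grip; no verdict came back.

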